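# Feel out and centre the lever of a clay-carving wheel

## Robot

A 6-joint arm with a two-finger parallel gripper is mounted at the origin on the work surface. World frame = base frame: x ahead of the robot, y to its left, z up, the work surface at z = 0. Lengths are in mm, angles in rad, forces in N, time in s.
With the tool pointing down it reaches from about 325 to 850 mm from the base axis. Payload 4.4 kg.
Tool frame: the origin (TCP) lies at the very end of the fingers, on their centre line; the grasp point (between the pads) lies 19 mm behind it; z points along the fingers, y is the line along which they close (so a half turn about z gives the same grasp; the last joint's range is limited). The gripper opens to 94 mm and grips with 3 to 60 N. Pads are 16 mm wide; open, the fingers measure 119 mm over their backs; the gripper's body (75 mm by 177 mm) begins 78 mm behind the grasp point.
Start: joints at [1.2, 0.207, 1.542, -0, 1.393, -0.15], TCP at [125.941, 561.04, 205.447] pointing down, gripper open.
Joint ranges: [-2.73, 2.73], [-0.86, 2.22], [0.23, 2.46], [-1.11, 4.25], [0.08, 2.63], [-2.82, 2.82]. Speed limits (rad/s): [2.79, 2.79, 3.14, 3.14, 3.14, 3.14].

## Interface

Orientations are given as a 3x3 rotation matrix whose columns are the frame's x, y, z axes.
In Python, from workcell import read_state, get_image, get_calibration, close_job, boxes_of gives the robot as it stands.
- The arm moves only by the tool arm_command, never from a script. Its argument "increments" is a list of rows, each a list of 7 numbers: the shift along the tool's x, y, z in cm, then the turn, a rotation vector about the tool's x, y, z in degrees, then the finger opening in cm, from 0 to 9.4. A call has 1 to 5 rows; each row shifts and turns the commanded pose from where the row before left it, along the tool's axes as they then stand; what a row does not reach is not made up. A row lasts 1/10 s, in which the tool goes at most 50 mm and 8.59 degrees, less where a joint would pass 70% of its speed; a pose out of reach is approached as far as the arm can. A call with a gripper value outside its range is refused whole. The fingers move at their own pace and stop on an object; "force" is the grip in N (left out, the last holds). Time passes only in rows, so rows that do not move let the fingers close. It gives the time, the measured TCP pose, the force, the opening and the grip force at its end, in the units of the state.
- read_state(): the state, without advancing time (a new reading comes with each control period).
- get_image(name): name is "side" or "top"; returns (picture, depth): 400x640x3 uint8, red, green, blue; 400x640 float32, mm along the optical axis (not along the pixel's ray), 0 where there is no reading.
- get_calibration(name): a dict with "fovy" (degrees; the focal length in pixels is half the picture's height over the tangent of half this angle, whatever the lens; pixels are square), "cx", "cy" (the principal point, pixels), "R" (3x3) and "t" (3): a world point X has camera coordinates R X + t. Camera axes: x right, y down, z forward; pixel columns grow to the right and rows downward; lengths in mm; the calibration is good to about 2 mm. A picture is of the moment at which its call begins. get_calibration takes no time and is no camera call.
- close_job(): hands the job in; it is judged then, once.
Trained networks look in the newest picture that a camera, given by its name, has taken for a name from the list of things; names that differ only in an ending like _2 or _b are one class to them, and where a whole thing is asked for, a point or a joint stands for the part that bears it (a point fixed in the world has none). Each returns a list of dicts, best first, with "conf" (0 to 1); they miss things now and then, are a little off and sometimes report something else, mostly with a low value. They report only what shows in the picture. A call takes as long as a camera call.
- boxes_of(camera, thing): "box" ([left, top, width, height] in pixels, round what is visible of it).
The state is a dict: "t": time; "qpos": joint angles; "dq": joint speeds; "tau": joint torques, N m; "eef_pos": TCP position; "tool_rot": TCP orientation; "ft_force": force on the tool from outside, world axes, zero at the start; "torque": the same for the moment, N m; "grip_width": finger opening in mm; "gripper_force": force on a finger pad.
Only numpy, scipy, OpenCV 4.12 (cv2) and the standard library are available. Lean on these libraries where they do the work, as an engineer would, in place of code of your own. Each camera call takes 0.05 s, during which the arm holds its last target. There are 200 camera calls.

## Task

Find the free play of the carving wheel's lever by pushing its big wooden knob: first anticlockwise (seen from above) just until you feel the lever take up against the drive, then clockwise until it takes up the other way, without turning the wheel head. The two dark drag hands stay at the two ends of the play; finally leave the lever in the middle of it, under the brass middle hand. Push only the lever, never the hands, and leave the other things on the bench where they are.

Things in the scene. Friction and masses are not known exactly. Their poses are not given: they have to be found in the camera images.
- stand: Fixed grey round stand of the carving wheel: foot 200 mm across, drum 148 mm across and up to z 112 mm; on it turns the steel wheel head (160 mm across, top at z 135 mm) carrying a clay tablet 105 x 82 x 24 mm, top at z 160 mm. Origin: on the vertical axis of lever, head and hands, at bench level. Its yaw says only roughly (within 0.35 rad) where the lever starts.
- lever: Flat steel lever 20 mm wide, top at z 62 mm. Origin on the stand's axis at bench level; its -x axis points out along the lever to the knob. It drags with 1 to 3 N at the knob and stays where left. The ends of its free play (35 to 53 degrees in all, 7 to 36 degrees each way from the start) are hidden in the drum; beyond them about 13 N at the knob turns the wheel head.
- knob (a point): Centre of the top of the round wooden knob on the lever's end: 96 mm across (too wide to grip), from z 62 to 110 mm, 170 mm from the axis. Widest from z 70 to 100 mm.
- lever_mark (a point): Point on top of the lever's bar, on its centre line, 110 mm from the axis, z 62 mm.
- mid_tip (a point): Tip of the brass middle hand (5 mm wide, at z 65 to 70 mm), 110 mm from the axis, just above the lever. It is geared to stand halfway between the two drag hands.
- drag_a: The play gauge's anticlockwise drag hand (dark steel blade, 7 mm thick, from 72 to 118 mm out from the axis, top at z 70 mm) and the parts riding on it. Origin on the axis at bench level. The lever pushes it anticlockwise, carrying the clockwise and middle hands along; it then stays.
- drag_b: The clockwise drag hand, the same blade on the lever's other side. It rides on the anticlockwise hand; the lever pushes it clockwise away from that hand and it stays. At the start both blades lie close beside the lever, so the anticlockwise push must come first.
- head_rim (a point): A point on the upper rim of the wheel head, 80 mm from the axis, z 135 mm. It moves only if the head is turned; its start angle is arbitrary.
- clay: Bystander: brown clay block 130 x 90 x 70 mm, origin under its centre.
- jar: Bystander: glass jar 68 mm across, 100 mm tall, origin under its centre.
- roller: Bystander: wooden roller 44 mm across, 170 mm long, lying; origin under its centre.
- mallet: Bystander: wooden mallet 260 mm long, lying on the bench.
- scraper: Bystander: clay scraper with a wooden handle, 240 mm long, lying.
- bowl: Bystander: white ceramic bowl 120 mm across, 50 mm tall.
- brush: Bystander: brush 200 mm long, lying.

How it is judged (in metres and radians):
On the way, in this order (a step that is already met when the one before it is completed fails the run):
1. the lever, pushed anticlockwise, has taken up against the drive (contact force between lever_c0 and stand above 1 N), for 0.05 s.
2. the lever, pushed clockwise, has taken up against the drive the other way (contact force between lever_c1 and stand above 1 N), for 0.05 s.
At the end, for the whole second after the job is handed in: The lever rests in the middle of its free play: its bar lies under the middle hand's tip within 6 mm; the wheel head stands as it did at the start, within 6 mm at its rim (horizontal distance between lever_mark and mid_tip below 0.006 m and distance of head_rim from where it was at the start of the episode below 0.006 m and linear speed of lever below 0.01 m/s and angular speed of lever below 0.02 rad/s); the robot touches nothing.
It fails at once if the wheel head was turned by more than 6 mm at its rim (distance of head_rim from where it was at the start of the episode above 0.006 m).
It fails at once if the robot pushed on the gauge's hands (contact force between any of the fingers, the arm and drag_a above 0.5 N).
It fails at once if another thing on the bench was moved by more than 20 mm (distance of any of clay, jar, roller, mallet, scraper, bowl, brush from where it was at the start of the episode above 0.02 m).
It also fails if it takes over 72 s, if anything falls off the work surface, if the arm or the gripper's body presses on something with over 40 N, if the wrist force passes 120 N, or if a joint passes its speed limit or range.

## Working session

There is one attempt and no reset: what is moved stays moved. The work goes in short steps, Python scripts to look and compute and a tool call to move; the robot and the scene stay as the last step left them, time stands still between calls to the robot, and variables do not carry over. Pictures are saved under pics/ and viewed, at most 10 in all, crops included, and the job is handed in when it is done.

Besides the shell and the picture viewer there is one more tool, called after ">>>" by a JSON object that holds its "op" and its "data". arm_command: Moves the arm, as the interface text tells. Its arguments: {"type":"object","properties":{"increments":{"type":"array","items":{"type":"array","items":{"type":"number"}}},"force":{"type":"number"}},"required":["increments"]}

```bash
mkdir -p pics
cat > h.py <<'E'
import numpy as np, cv2
from workcell import *
def cal(n):
    c=get_calibration(n); f=200/np.tan(np.radians(c["fovy"])/2); return f,c["cx"],c["cy"],np.array(c["R"]),np.array(c["t"])
def world(n,d):
    f,cx,cy,R,t=cal(n); v,u=np.mgrid[:400,:640]
    P=np.stack([(u-cx)/f*d,(v-cy)/f*d,d],-1); return (P-t)@R
def save(n,im): cv2.imwrite("pics/"+n,im[:,:,::-1])
E
python3 - <<'E'
from h import *
for n in("top","side"):
    im,d=get_image(n); save(n+"0.png",im); np.save(n+"d0.npy",d); np.save(n+"i0.npy",im)
    W=world(n,d)
    for k in("stand","lever","knob","mid_tip","lever_mark","drag_a","clay","jar","bowl","roller","mallet"):
        r=boxes_of(n,k)[:1]
        for q in r:
            b=q["box"];u,v=int(b[0]+b[2]/2),int(b[1]+b[3]/2)
            print(n,k,round(q["conf"],2),np.round(b),W[min(v,399),min(u,639)].round())
s=read_state();print(s["t"],s["eef_pos"],np.round(s["tool_rot"],2))
E
```

```text
top stand 0.7 [279. 140.  98.  71.] [569. -16. 134.]
top lever 0.19 [332. 180.  48.  28.] [519. -91. 107.]
top knob 0.72 [330. 182.  48.  28.] [516. -88. 109.]
top lever_mark 0.58 [329. 178.  50.  33.] [518. -85. 113.]
top drag_a 0.45 [327. 178.  20.  18.] [549. -38.  64.]
top clay 0.76 [239. 186.  51.  56.] [471. 174.  72.]
top bowl 0.83 [167. 238.  39.  41.] [349. 423.   9.]
top roller 0.62 [154. 165.  56.  36.] [575. 433.  47.]
top mallet 0.85 [426. 241.  88.  38.] [ 330. -435.   -1.]
side stand 0.96 [304. 158.  60.  81.] [566. -29.  89.]
side lever 0.82 [313. 207.  32.  31.] [ 508. -138.  107.]
side knob 0.7 [314. 206.  35.  31.] [ 517. -139.  108.]
side lever_mark 0.31 [332. 152.  17.  10.] [672. 161.  99.]
side clay 0.65 [262. 159.  44.  43.] [463. 135.  69.]
side bowl 0.41 [224. 169.  16.  40.] [303. 223.  16.]
side roller 0.83 [284. 127.  16.  29.] [573. 407.  44.]
side mallet 0.98 [265. 307.  82.  93.] [ 339. -420.   28.]
1.2 [125.95076084 561.04262285 205.45991379] [[-0.98  0.22 -0.  ]
 [ 0.22  0.98 -0.  ]
 [ 0.   -0.   -1.  ]]
```

Run:
```python
import cv2
t=cv2.imread("pics/top0.png");s=cv2.imread("pics/side0.png")
a=cv2.resize(t[110:290,130:530],(800,360),interpolation=2)
b=cv2.resize(s[120:320,210:410],(600,600)[:2],interpolation=2)
cv2.imwrite("pics/top0c.png",a);cv2.imwrite("pics/side0c.png",b)
```

```text
(no output)
```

View pics/top0c.png

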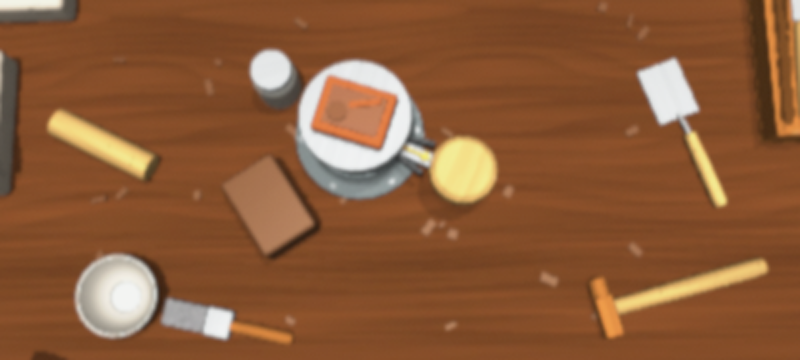

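View pics/side0c.png

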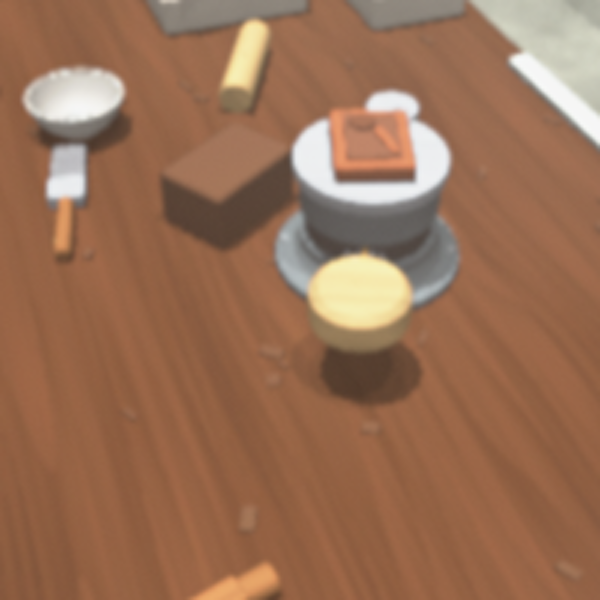

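The crops show the wheel head at top-view pixel (308,168), the knob at (362,195) and the brass and dark hands between them near (340,187). The space around the knob is free.

```bash
cat >> h.py <<'E'
def circ(n,im,d,c0,rad,zlo,zhi,znom,yellow=False):
    W=world(n,d); m=(abs(W[...,2]-znom)<(zhi-zlo)/2)&(np.hypot(W[...,0]-c0[0],W[...,1]-c0[1])<rad)&(d>0)
    if yellow:
        h=cv2.cvtColor(im,cv2.COLOR_RGB2HSV); m&=(h[...,1]>60)&(h[...,0]>17)
    m=m.astype(np.uint8)
    cs,_=cv2.findContours(m,0,1); c=max(cs,key=cv2.contourArea)
    f,cx,cy,R,t=cal(n)
    p=c[:,0,:].astype(float); r=np.c_[(p[:,0]-cx)/f,(p[:,1]-cy)/f,np.ones(len(p))]@R; o=-R.T@t
    q=o+r*((znom-o[2])/r[:,2])[:,None]
    (x,y),rr=cv2.minEnclosingCircle(q[:,:2].astype(np.float32)); return np.round([x,y,rr],1), W[m>0].mean(0).round(1)
E
python3 - <<'E'
from h import *
for n in("top","side"):
    im,d=np.load(n+"i0.npy"),np.load(n+"d0.npy")
    print(n,circ(n,im,d,(575,-18),100,125,145,135),circ(n,im,d,(500,-140),75,98,116,110,True))
E
```

```text
top (array([589.8,  37.3,  79.1]), array([577.9,  13.2, 135.1])) (array([ 516.4, -109. ,   46.5]), array([ 515.7, -110.6,  108. ]))
side (array([588.5,  25.5,  79.5]), array([578.5,   1.9, 133.9])) (array([ 515.4, -122.1,   46.3]), array([ 516.8, -120.4,  107.2]))
```

Run:
```python
from h import *
for n in("top","side"):
    print(n,get_calibration(n))
    im,d=np.load(n+"i0.npy"),np.load(n+"d0.npy"); W=world(n,d)
    print(circ(n,im,d,(589,32),110,125,145,135),circ(n,im,d,(516,-115),75,98,116,110,True))
    print([W[v,u].round() for v,u in((100,100),(100,500),(350,100),(350,500),(250,350))])
```

```text
top {'fovy': 52.43203106077689, 'cx': 320.45705679612666, 'cy': 207.11940702775328, 'R': array([[-0.01431289, -0.99949745, -0.02828395],
       [-0.98685069,  0.01867512, -0.16055205],
       [ 0.16099957,  0.02561407, -0.98662204]]), 't': array([  17.47767171,  493.48468288, 1181.69871839])}
(array([590.9,  42.5,  80.4]), array([585.8,  41.2, 135.2])) (array([ 516.2, -108.5,   46.7]), array([ 516.6, -109.1,  107.9]))
[array([845., 697.,  59.]), array([ 839., -572.,   -4.]), array([141., 482., 345.]), array([  70., -504.,    2.]), array([366., -78.,   3.])]
side {'fovy': 57.20884516645109, 'cx': 316.6002648093287, 'cy': 196.12700909034402, 'R': array([[ 0.93470484, -0.35538205,  0.00551884],
       [-0.21875262, -0.58744964, -0.77913427],
       [ 0.28013238,  0.72705331, -0.62683278]]), 't': array([-491.45287046,  182.3077258 , 1006.83432526])}
(array([590.2,  30.7,  84.4]), array([581.7,  12.8, 134. ])) (array([ 515.4, -122.1,   46.3]), array([ 516.9, -120.4,  107.2]))
[array([-230., 1474., -112.]), array([2235.,  964., -277.]), array([ -78., -239.,   -1.]), array([ 753., -552.,   -1.]), array([ 566., -163.,    1.])]
```

View pics/top0.png

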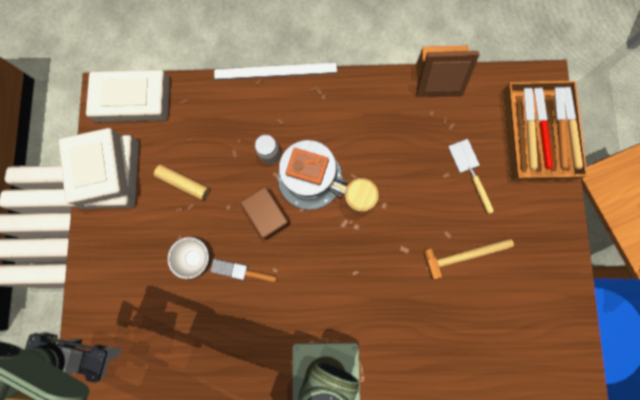

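The top view shows the path to the knob clear at z 205. The two cameras disagree by about 12 mm in y, so I'll go near the knob and check both against the tool.

>>> {"op": "arm_command", "data": {"increments": [[0,0,0,0,0,6.5,0],[0,0,0,0,0,6.5,0],[-3.73,-2.892,0,0,0,0,0],[-3.73,-2.892,0,0,0,0,0],[-3.73,-2.892,0,0,0,0,0]]}}

```text
t: 1.7
eef_pos: [189.6, 433.1, 205.3]
tool_rot: [[-0.902, 0.432, 0.0], [0.432, 0.902, -0.0], [-0.0, -0.0, -1.0]]
ft_force: [1.4, 0.0, 0.9]
grip_width: 57.8
gripper_force: 0.0
```

>>> {"op": "arm_command", "data": {"increments": [[-3.73,-2.892,0,0,0,0,0],[-3.73,-2.892,0,0,0,0,0],[-3.73,-2.892,0,0,0,0,0],[-3.73,-2.892,0,0,0,0,0],[-3.73,-2.892,0,0,0,0,0]]}}

```text
t: 2.2
eef_pos: [295.3, 221.7, 205.8]
tool_rot: [[-0.902, 0.432, 0.001], [0.432, 0.902, 0.001], [-0.001, 0.001, -1.0]]
ft_force: [0.4, 0.2, -0.4]
grip_width: 17.4
gripper_force: 0.0
```

>>> {"op": "arm_command", "data": {"increments": [[-3.73,-2.892,0,0,0,0,0],[-3.73,-2.892,0,0,0,0,0],[-3.73,-2.892,0,0,0,0,0],[-3.73,-2.892,0,0,0,0,0],[-3.73,-2.892,0,0,0,0,0]]}}

```text
t: 2.7
eef_pos: [401.0, 10.2, 205.9]
tool_rot: [[-0.901, 0.434, 0.002], [0.434, 0.901, 0.0], [-0.001, 0.001, -1.0]]
ft_force: [0.9, 0.3, -0.0]
grip_width: 0.7
gripper_force: 0.0
```

>>> {"op": "arm_command", "data": {"increments": [[-3.73,-2.892,0,0,0,0,0],[-3.73,-2.892,0,0,0,0,0],[0,0,0,0,0,0,0]]}}

```text
t: 3.0
eef_pos: [444.6, -77.0, 205.8]
tool_rot: [[-0.899, 0.438, 0.002], [0.438, 0.899, -0.002], [-0.002, -0.001, -1.0]]
ft_force: [-1.1, 1.5, -0.1]
grip_width: 0.4
gripper_force: 0.0
```

>>> {"op": "arm_command", "data": {"increments": [[0,0,4,0,0,0,0],[0,0,4,0,0,0,0],[0,0,3.9,0,0,0,0],[0,0,0,0,0,0,0]]}}

```text
t: 3.4
eef_pos: [436.9, -69.5, 81.5]
tool_rot: [[-0.902, 0.432, -0.012], [0.432, 0.902, 0.005], [0.013, -0.001, -1.0]]
ft_force: [-0.4, 1.2, 0.4]
grip_width: 0.4
gripper_force: 0.0
```

Run:
```python
from h import *
out=[]
T=np.array(read_state()["eef_pos"])
for n in("top","side"):
    im,d=get_image(n); im=im.copy(); f,cx,cy,R,t=cal(n)
    print(n,circ(n,im,d,(590,36),90,125,145,135),circ(n,im,d,(516,-115),75,98,116,110,True))
    c=R@T+t;u,v=f*c[0]/c[2]+cx,f*c[1]/c[2]+cy;print(T.round(1),u,v)
    s=4;u0,v0=int(u)-40,int(v)-75
    cr=cv2.resize(im[v0:v0+110,u0:u0+100],None,fx=4,fy=4,interpolation=2)
    cv2.drawMarker(cr,(int((u-u0)*4),int((v-v0)*4)),(255,0,0),0,20,1); out.append(cr)
save("tcp.png",np.hstack(out))
```

```text
top (array([590.8,  42.7,  80.5]), array([586.2,  42. , 135.1])) (array([ 543.8, -118.9,   34.6]), array([ 550. , -122.1,  107.3]))
[436.9 -69.5  81.5] 347.680907378369 223.7488491972631
side (array([590.3,  30.9,  84.2]), array([585.8,   8.7, 134.2])) (array([ 515.5, -123.2,   47. ]), array([ 520.3, -125.5,  107.1]))
[436.9 -69.5  81.5] 295.9423171942776 218.98413288867388
```

View pics/tcp.png

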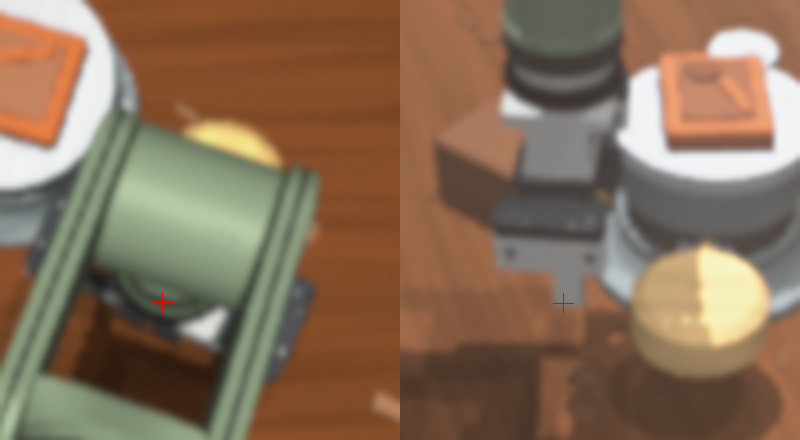

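The side view has the finger tip at (568,305) against a predicted (563,302). The side camera is therefore trustworthy and the top camera is off. I take the knob at about (515.5,-121) and the axis at about (590,31).

>>> {"op": "arm_command", "data": {"increments": [[-0.9,-0.6,0,0,0,0,0],[-0.9,-0.6,0,0,0,0,0],[-0.4,0,0,0,0,0,0],[0,0,0,0,0,0,0],[0,0,0,0,0,0,0]]}}

```text
t: 4.0
eef_pos: [457.5, -92.8, 86.9]
tool_rot: [[-0.901, 0.433, 0.001], [0.433, 0.901, -0.0], [-0.001, 0.0, -1.0]]
ft_force: [-1.0, -0.2, -0.3]
grip_width: 0.3
gripper_force: 0.0
```

>>> {"op": "arm_command", "data": {"increments": [[-0.2,0,0,0,0,0,0],[-0.2,0,0,0,0,0,0],[-0.2,0,0,0,0,0,0],[-0.2,0,0,0,0,0,0],[0,0,0,0,0,0,0]]}}

```text
t: 4.5
eef_pos: [464.3, -96.0, 86.3]
tool_rot: [[-0.901, 0.433, -0.001], [0.433, 0.901, 0.0], [0.001, -0.0, -1.0]]
ft_force: [-0.6, -0.2, 0.7]
grip_width: 0.5
gripper_force: 0.2
```

>>> {"op": "arm_command", "data": {"increments": [[-0.24,-0.08,0,0,0,-0.8,0],[-0.24,-0.08,0,0,0,-0.8,0],[-0.24,-0.08,0,0,0,-0.8,0],[-0.24,-0.08,0,0,0,-0.8,0],[-0.24,-0.08,0,0,0,-0.8,0]]}}

```text
t: 5.0
eef_pos: [473.6, -104.4, 86.3]
tool_rot: [[-0.93, 0.368, -0.0], [0.368, 0.93, 0.001], [0.001, 0.0, -1.0]]
ft_force: [-1.5, 1.5, 0.1]
grip_width: 0.6
gripper_force: 1.0
```

>>> {"op": "arm_command", "data": {"increments": [[-0.15,-0.05,0,0,0,-0.5,0],[-0.15,-0.05,0,0,0,-0.5,0],[-0.15,-0.05,0,0,0,-0.5,0],[-0.15,-0.05,0,0,0,-0.5,0],[-0.15,-0.05,0,0,0,-0.5,0]]}}

```text
t: 5.5
eef_pos: [479.8, -109.5, 86.3]
tool_rot: [[-0.945, 0.327, -0.0], [0.327, 0.945, 0.0], [0.0, 0.0, -1.0]]
ft_force: [-1.3, 2.2, 0.0]
grip_width: 1.0
gripper_force: 0.9
```

>>> {"op": "arm_command", "data": {"increments": [[-0.15,-0.05,0,0,0,-0.5,0],[-0.15,-0.05,0,0,0,-0.5,0],[-0.15,-0.05,0,0,0,-0.5,0],[-0.15,-0.05,0,0,0,-0.5,0]]}}

```text
t: 5.9
eef_pos: [484.9, -113.4, 86.4]
tool_rot: [[-0.956, 0.294, -0.0], [0.294, 0.956, 0.0], [0.0, -0.0, -1.0]]
ft_force: [-1.1, 2.3, 0.4]
grip_width: 0.6
gripper_force: 1.0
```

>>> {"op": "arm_command", "data": {"increments": [[-0.15,-0.05,0,0,0,-0.5,0],[-0.15,-0.05,0,0,0,-0.5,0],[-0.15,-0.05,0,0,0,-0.5,0],[-0.15,-0.05,0,0,0,-0.5,0]]}}

```text
t: 6.3
eef_pos: [490.1, -117.0, 86.4]
tool_rot: [[-0.965, 0.261, -0.0], [0.261, 0.965, 0.0], [0.0, -0.0, -1.0]]
ft_force: [-1.1, 1.4, -0.7]
grip_width: 0.5
gripper_force: 1.0
```

>>> {"op": "arm_command", "data": {"increments": [[-0.15,-0.05,0,0,0,-0.5,0],[-0.15,-0.05,0,0,0,-0.5,0],[-0.15,-0.05,0,0,0,-0.5,0],[-0.15,-0.05,0,0,0,-0.5,0]]}}

```text
t: 6.7
eef_pos: [495.5, -120.4, 86.5]
tool_rot: [[-0.974, 0.227, -0.0], [0.227, 0.974, -0.0], [0.0, -0.0, -1.0]]
ft_force: [-1.4, 2.5, -1.7]
grip_width: 0.6
gripper_force: 0.9
```

>>> {"op": "arm_command", "data": {"increments": [[-0.15,-0.05,0,0,0,-0.5,0],[-0.15,-0.05,0,0,0,-0.5,0],[-0.15,-0.05,0,0,0,-0.5,0],[-0.15,-0.05,0,0,0,-0.5,0]]}}

```text
t: 7.1
eef_pos: [500.9, -123.7, 86.4]
tool_rot: [[-0.981, 0.193, -0.0], [0.193, 0.981, -0.0], [0.0, -0.0, -1.0]]
ft_force: [-1.3, 1.0, -1.1]
grip_width: 0.8
gripper_force: 0.9
```

>>> {"op": "arm_command", "data": {"increments": [[-0.15,-0.05,0,0,0,-0.5,0],[-0.15,-0.05,0,0,0,-0.5,0],[-0.15,-0.05,0,0,0,-0.5,0],[-0.15,-0.05,0,0,0,-0.5,0]]}}

```text
t: 7.5
eef_pos: [506.5, -126.7, 86.4]
tool_rot: [[-0.987, 0.158, -0.0], [0.158, 0.987, -0.0], [0.0, -0.0, -1.0]]
ft_force: [-2.2, 1.5, -1.2]
grip_width: 0.6
gripper_force: 0.9
```

>>> {"op": "arm_command", "data": {"increments": [[-0.15,-0.05,0,0,0,-0.5,0],[-0.15,-0.05,0,0,0,-0.5,0],[-0.15,-0.05,0,0,0,-0.5,0],[-0.15,-0.05,0,0,0,-0.5,0]]}}

```text
t: 7.9
eef_pos: [512.1, -129.6, 86.5]
tool_rot: [[-0.992, 0.124, 0.0], [0.124, 0.992, -0.0], [-0.0, -0.0, -1.0]]
ft_force: [-0.8, 2.0, -0.7]
grip_width: -0.2
gripper_force: 0.9
```

>>> {"op": "arm_command", "data": {"increments": [[-0.15,-0.05,0,0,0,-0.5,0],[-0.15,-0.05,0,0,0,-0.5,0],[-0.15,-0.05,0,0,0,-0.5,0],[-0.15,-0.05,0,0,0,-0.5,0]]}}

```text
t: 8.3
eef_pos: [517.8, -132.3, 86.5]
tool_rot: [[-0.996, 0.089, -0.0], [0.089, 0.996, -0.0], [0.0, -0.0, -1.0]]
ft_force: [-2.3, 1.9, -0.3]
grip_width: 0.4
gripper_force: 0.9
```

>>> {"op": "arm_command", "data": {"increments": [[-0.15,-0.05,0,0,0,-0.5,0],[-0.15,-0.05,0,0,0,-0.5,0],[-0.15,-0.05,0,0,0,-0.5,0],[-0.15,-0.05,0,0,0,-0.5,0]]}}

```text
t: 8.7
eef_pos: [523.0, -134.4, 86.3]
tool_rot: [[-0.999, 0.054, -0.002], [0.054, 0.999, 0.001], [0.002, 0.0, -1.0]]
ft_force: [-3.6, 1.9, 1.6]
grip_width: 0.2
gripper_force: 2.1
```

>>> {"op": "arm_command", "data": {"increments": [[-0.06,-0.02,0,0,0,-0.2,0],[-0.06,-0.02,0,0,0,-0.2,0]]}}

```text
t: 8.9
eef_pos: [524.0, -134.8, 86.3]
tool_rot: [[-0.999, 0.048, -0.002], [0.048, 0.999, 0.001], [0.002, 0.0, -1.0]]
ft_force: [-5.1, 2.1, 2.4]
grip_width: 0.4
gripper_force: 2.6
```

>>> {"op": "arm_command", "data": {"increments": [[-0.06,-0.02,0,0,0,-0.2,0],[-0.06,-0.02,0,0,0,-0.2,0],[0,0,0,0,0,0,0],[0,0,0,0,0,0,0]]}}

```text
t: 9.3
eef_pos: [525.0, -135.2, 86.3]
tool_rot: [[-0.999, 0.041, -0.002], [0.041, 0.999, 0.001], [0.002, 0.001, -1.0]]
ft_force: [-5.5, 3.1, 1.1]
grip_width: 0.5
gripper_force: 2.6
```

>>> {"op": "arm_command", "data": {"increments": [[-0.06,-0.02,0,0,0,-0.2,0],[-0.06,-0.02,0,0,0,-0.2,0],[0,0,0,0,0,0,0]]}}

```text
t: 9.6
eef_pos: [525.7, -135.5, 86.2]
tool_rot: [[-0.999, 0.034, -0.003], [0.034, 0.999, 0.001], [0.003, 0.001, -1.0]]
ft_force: [-5.8, 2.6, 2.9]
grip_width: 0.2
gripper_force: 3.2
```

>>> {"op": "arm_command", "data": {"increments": [[-0.06,-0.02,0,0,0,-0.2,0],[-0.06,-0.02,0,0,0,-0.2,0],[0,0,0,0,0,0,0]]}}

```text
t: 9.9
eef_pos: [526.3, -135.8, 86.2]
tool_rot: [[-1.0, 0.026, -0.005], [0.026, 1.0, 0.001], [0.005, 0.001, -1.0]]
ft_force: [-8.2, 2.3, 4.9]
grip_width: 0.4
gripper_force: 3.8
```

>>> {"op": "arm_command", "data": {"increments": [[1.25,0,0,0,0,0,0],[1.25,0,0,0,0,0,0],[0,0,-3.5,0,0,0,0],[0,0,-3.5,0,0,0,0],[0,0,0,0,0,0,0]]}}

```text
t: 10.4
eef_pos: [508.0, -138.3, 162.7]
tool_rot: [[-1.0, 0.027, 0.013], [0.027, 1.0, -0.006], [-0.013, -0.006, -1.0]]
ft_force: [0.4, -0.4, 1.2]
grip_width: 0.3
gripper_force: 0.0
```

>>> {"op": "arm_command", "data": {"increments": [[-4.1,0,0,0,0,0,0],[-4.1,0,0,0,0,0,0],[-4.1,0,0,0,0,0,0],[-4.1,0,0,0,0,0,0],[0,0,0,0,0,0,0]]}}

```text
t: 10.9
eef_pos: [671.0, -140.6, 154.0]
tool_rot: [[-1.0, 0.026, 0.002], [0.026, 1.0, -0.0], [-0.002, -0.0, -1.0]]
ft_force: [-0.1, 0.6, 0.1]
grip_width: 0.5
gripper_force: 0.0
```

Run:
```python
from h import *
im,d=get_image("side"); print(circ("side",im,d,(585,-139),75,98,116,110,True),read_state()["eef_pos"],read_state()["ft_force"])
save("s2.png",cv2.resize(im[130:280,260:460],None,fx=4,fy=4,interpolation=2))
```

```text
(array([ 576.2, -139.3,   44.6]), array([ 577.6, -145.6,  107.1])) [ 668.61669776 -140.40362482  154.32338907] [-0.72607655  0.00780358  0.56872212]
```

View pics/s2.png

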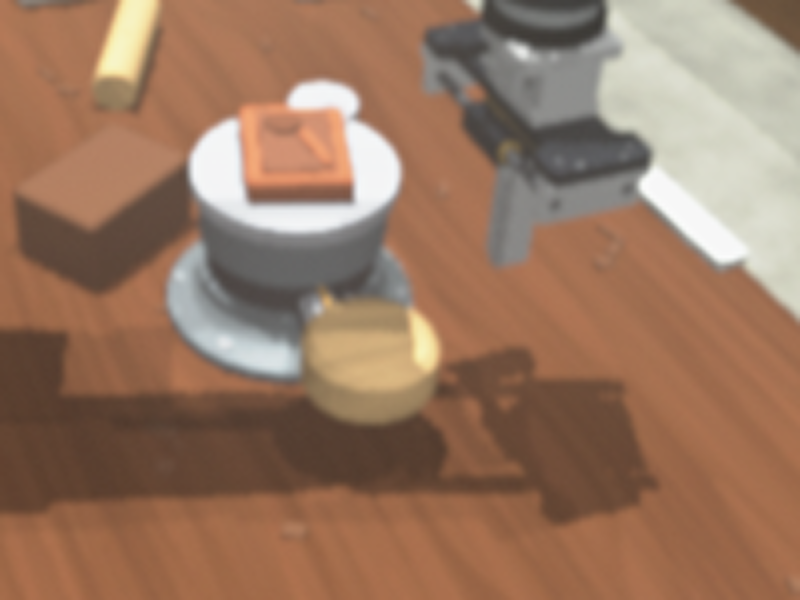

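The side view shows the knob near (370,355) and the fingers beyond it at (510,260), clear on the far side. The tablet has not turned. I'll descend and push clockwise.

>>> {"op": "arm_command", "data": {"increments": [[0,0,3.5,0,0,0,0],[0,0,3.3,0,0,0,0],[0,0,0,0,0,0,0],[1.2,0,0,0,0,0,0],[1.2,0,0,0,0,0,0]]}}

```text
t: 11.45
eef_pos: [643.1, -140.0, 90.1]
tool_rot: [[-1.0, 0.027, 0.002], [0.027, 1.0, -0.001], [-0.002, -0.001, -1.0]]
ft_force: [0.3, 0.9, -0.7]
grip_width: 0.8
gripper_force: 0.0
```

>>> {"op": "arm_command", "data": {"increments": [[0.3,0,0,0,0,0,0],[0.3,0,0,0,0,0,0],[0.3,-0.1,0,0,0,1,0],[0.3,-0.1,0,0,0,1,0],[0.3,-0.1,0,0,0,1,0]]}}

```text
t: 11.95
eef_pos: [629.0, -142.2, 89.3]
tool_rot: [[-0.997, 0.081, 0.002], [0.081, 0.997, -0.001], [-0.002, -0.0, -1.0]]
ft_force: [1.6, 1.1, 1.0]
grip_width: 0.1
gripper_force: 0.8
```

>>> {"op": "arm_command", "data": {"increments": [[0.3,-0.1,0,0,0,1,0],[0.3,-0.1,0,0,0,1,0],[0.3,-0.1,0,0,0,1,0],[0.3,-0.1,0,0,0,1,0],[0.3,-0.1,0,0,0,1,0]]}}

```text
t: 12.45
eef_pos: [612.3, -145.1, 88.3]
tool_rot: [[-0.986, 0.167, -0.0], [0.167, 0.986, 0.0], [0.0, 0.0, -1.0]]
ft_force: [2.1, -0.6, 1.2]
grip_width: 0.4
gripper_force: 0.7
```

>>> {"op": "arm_command", "data": {"increments": [[0.3,-0.1,0,0,0,1,0],[0.3,-0.1,0,0,0,1,0],[0.3,-0.1,0,0,0,1,0],[0.3,-0.1,0,0,0,1,0],[0.3,-0.1,0,0,0,1,0]]}}

```text
t: 12.95
eef_pos: [596.6, -147.1, 88.3]
tool_rot: [[-0.968, 0.253, -0.0], [0.253, 0.968, 0.0], [0.0, 0.0, -1.0]]
ft_force: [2.6, 0.4, -0.7]
grip_width: 0.5
gripper_force: 0.7
```

>>> {"op": "arm_command", "data": {"increments": [[0.3,-0.1,0,0,0,1,0],[0.3,-0.1,0,0,0,1,0],[0.3,-0.1,0,0,0,1,0],[0.3,-0.1,0,0,0,1,0],[0.3,-0.1,0,0,0,1,0]]}}

```text
t: 13.45
eef_pos: [581.0, -147.7, 88.5]
tool_rot: [[-0.942, 0.336, 0.0], [0.336, 0.942, -0.0], [-0.0, -0.0, -1.0]]
ft_force: [1.9, 0.8, -0.3]
grip_width: 0.4
gripper_force: 0.7
```

>>> {"op": "arm_command", "data": {"increments": [[0.3,-0.1,0,0,0,1,0],[0.3,-0.1,0,0,0,1,0],[0.3,-0.1,0,0,0,1,0],[0.3,-0.1,0,0,0,1,0],[0.3,-0.1,0,0,0,1,0]]}}

```text
t: 13.95
eef_pos: [565.2, -146.8, 88.5]
tool_rot: [[-0.909, 0.417, 0.0], [0.417, 0.909, -0.0], [-0.0, -0.0, -1.0]]
ft_force: [1.0, -0.3, -0.4]
grip_width: 0.5
gripper_force: 0.7
```

>>> {"op": "arm_command", "data": {"increments": [[0.3,-0.1,0,0,0,1,0],[0.3,-0.1,0,0,0,1,0],[0.3,-0.1,0,0,0,1,0],[0.3,-0.1,0,0,0,1,0],[0.15,-0.05,0,0,0,0.5,0]]}}

```text
t: 14.45
eef_pos: [551.0, -144.8, 88.5]
tool_rot: [[-0.874, 0.486, -0.0], [0.486, 0.874, -0.0], [0.0, -0.0, -1.0]]
ft_force: [1.4, -0.9, 0.6]
grip_width: 0.6
gripper_force: 0.7
```

>>> {"op": "arm_command", "data": {"increments": [[0.15,-0.05,0,0,0,0.5,0],[0.15,-0.05,0,0,0,0.5,0],[0.15,-0.05,0,0,0,0.5,0],[0.15,-0.05,0,0,0,0.5,0]]}}

```text
t: 14.85
eef_pos: [545.0, -143.6, 88.4]
tool_rot: [[-0.856, 0.516, 0.0], [0.516, 0.856, -0.0], [-0.0, -0.0, -1.0]]
ft_force: [1.2, -0.4, 0.5]
grip_width: 0.4
gripper_force: 0.7
```

>>> {"op": "arm_command", "data": {"increments": [[0.15,-0.05,0,0,0,0.5,0],[0.15,-0.05,0,0,0,0.5,0],[0.15,-0.05,0,0,0,0.5,0],[0.15,-0.05,0,0,0,0.5,0]]}}

```text
t: 15.25
eef_pos: [538.8, -142.1, 88.5]
tool_rot: [[-0.838, 0.546, -0.0], [0.546, 0.838, -0.0], [-0.0, -0.0, -1.0]]
ft_force: [2.5, 0.3, 0.4]
grip_width: 1.0
gripper_force: 0.7
```

>>> {"op": "arm_command", "data": {"increments": [[0.15,-0.05,0,0,0,0.5,0],[0.15,-0.05,0,0,0,0.5,0],[0.15,-0.05,0,0,0,0.5,0],[0.15,-0.05,0,0,0,0.5,0]]}}

```text
t: 15.65
eef_pos: [532.7, -140.5, 88.4]
tool_rot: [[-0.818, 0.575, -0.0], [0.575, 0.818, -0.0], [-0.0, -0.0, -1.0]]
ft_force: [1.2, -0.7, 0.2]
grip_width: 0.8
gripper_force: 0.6
```

>>> {"op": "arm_command", "data": {"increments": [[0.15,-0.05,0,0,0,0.5,0],[0.15,-0.05,0,0,0,0.5,0],[0.15,-0.05,0,0,0,0.5,0],[0.15,-0.05,0,0,0,0.5,0]]}}

```text
t: 16.05
eef_pos: [526.7, -138.5, 88.5]
tool_rot: [[-0.798, 0.603, 0.0], [0.603, 0.798, -0.0], [-0.0, -0.0, -1.0]]
ft_force: [0.8, 0.5, -1.0]
grip_width: 0.5
gripper_force: 0.6
```

>>> {"op": "arm_command", "data": {"increments": [[0.15,-0.05,0,0,0,0.5,0],[0.15,-0.05,0,0,0,0.5,0],[0.15,-0.05,0,0,0,0.5,0],[0.15,-0.05,0,0,0,0.5,0]]}}

```text
t: 16.45
eef_pos: [520.7, -136.5, 88.5]
tool_rot: [[-0.776, 0.631, 0.0], [0.631, 0.776, -0.0], [-0.0, -0.0, -1.0]]
ft_force: [1.8, 0.3, -0.1]
grip_width: 0.8
gripper_force: 0.6
```

>>> {"op": "arm_command", "data": {"increments": [[0.15,-0.05,0,0,0,0.5,0],[0.15,-0.05,0,0,0,0.5,0],[0.15,-0.05,0,0,0,0.5,0],[0.15,-0.05,0,0,0,0.5,0]]}}

```text
t: 16.85
eef_pos: [514.9, -134.1, 88.5]
tool_rot: [[-0.754, 0.657, 0.0], [0.657, 0.754, -0.0], [-0.0, 0.0, -1.0]]
ft_force: [1.9, -0.3, -0.5]
grip_width: 0.2
gripper_force: 0.8
```

>>> {"op": "arm_command", "data": {"increments": [[0.15,-0.04,0,0,0,0.5,0],[0.15,-0.04,0,0,0,0.5,0],[0.15,-0.04,0,0,0,0.5,0],[0.15,-0.04,0,0,0,0.5,0]]}}

```text
t: 17.25
eef_pos: [510.5, -132.2, 88.9]
tool_rot: [[-0.73, 0.683, 0.003], [0.683, 0.73, -0.002], [-0.003, 0.0, -1.0]]
ft_force: [4.6, -3.5, -2.2]
grip_width: 0.5
gripper_force: 2.5
```

>>> {"op": "arm_command", "data": {"increments": [[0.06,-0.02,0,0,0,0.2,0],[0.06,-0.02,0,0,0,0.2,0],[0,0,0,0,0,0,0]]}}

```text
t: 17.55
eef_pos: [509.7, -132.0, 89.0]
tool_rot: [[-0.726, 0.688, 0.003], [0.688, 0.726, -0.002], [-0.004, 0.001, -1.0]]
ft_force: [5.2, -3.5, -1.8]
grip_width: 0.5
gripper_force: 2.6
```

>>> {"op": "arm_command", "data": {"increments": [[0.06,-0.02,0,0,0,0.2,0],[0.06,-0.02,0,0,0,0.2,0],[0,0,0,0,0,0,0]]}}

```text
t: 17.85
eef_pos: [509.1, -131.9, 89.2]
tool_rot: [[-0.721, 0.693, 0.005], [0.693, 0.721, -0.003], [-0.005, 0.001, -1.0]]
ft_force: [5.5, -4.2, -2.0]
grip_width: 0.4
gripper_force: 3.1
```

>>> {"op": "arm_command", "data": {"increments": [[0.06,-0.02,0,0,0,0.2,0],[0.06,-0.02,0,0,0,0.2,0],[0,0,0,0,0,0,0]]}}

```text
t: 18.15
eef_pos: [508.4, -131.7, 89.4]
tool_rot: [[-0.716, 0.698, 0.006], [0.698, 0.716, -0.004], [-0.007, 0.001, -1.0]]
ft_force: [6.5, -4.7, -2.8]
grip_width: 0.3
gripper_force: 3.5
```

>>> {"op": "arm_command", "data": {"increments": [[-1.25,0,0,0,0,0,0],[-1.25,0,0,0,0,0,0],[0,0,-3.5,0,0,0,0],[0,0,-3.5,0,0,0,0],[0,0,0,0,0,0,0]]}}

```text
t: 18.65
eef_pos: [527.2, -149.0, 163.4]
tool_rot: [[-0.716, 0.698, 0.007], [0.698, 0.716, -0.003], [-0.008, 0.003, -1.0]]
ft_force: [0.6, -1.5, 0.1]
grip_width: 0.6
gripper_force: 0.0
```

>>> {"op": "arm_command", "data": {"increments": [[4.1,0.1,0,0,0,0,0],[4.1,0.1,0,0,0,0,0],[4.1,0.1,0,0,0,0,0],[4.1,0,0,0,0,0,0],[0,0,0,0,0,0,0]]}}

```text
t: 19.15
eef_pos: [403.4, -27.5, 156.2]
tool_rot: [[-0.718, 0.696, -0.007], [0.696, 0.718, 0.003], [0.007, -0.003, -1.0]]
ft_force: [-1.4, -0.1, 0.1]
grip_width: 0.7
gripper_force: 0.0
```

Run:
```python
from h import *
im,d=get_image("side"); print(circ("side",im,d,(471,-90),75,98,116,110,True),read_state()["eef_pos"])
a=cv2.resize(im[150:250,270:380],None,fx=3.6,fy=4,interpolation=2)
im,d=get_image("top");np.save("topi1.npy",im)
b=cv2.resize(im[130:230,270:380],None,fx=3.6,fy=4,interpolation=2)
save("s3.png",np.hstack([a,b]))
```

```text
(array([477.5, -98.1,  46.2]), array([ 478.6, -100.9,  106.8])) [406.11606633 -29.17344857 157.1362724 ]
```

View pics/s3.png

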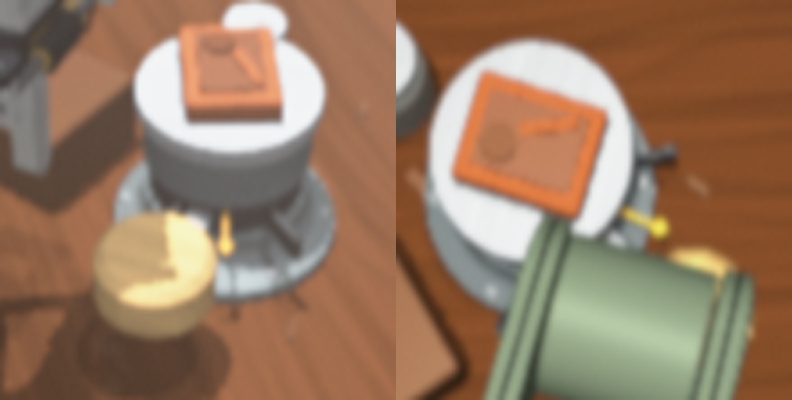

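Side view: brass hand at (225,235), dark anticlockwise hand at (285,228), knob at (155,270). The head looks unturned. I'll descend and push anticlockwise to the middle.

>>> {"op": "arm_command", "data": {"increments": [[0,0,3.5,0,0,0,0],[0,0,3.5,0,0,0,0],[0,0,0,0,0,0,0],[-1.3,0,0,0,0,0,0],[-1.3,0,0,0,0,0,0]]}}

```text
t: 19.75
eef_pos: [429.9, -50.4, 90.1]
tool_rot: [[-0.716, 0.698, 0.003], [0.698, 0.716, -0.001], [-0.003, 0.001, -1.0]]
ft_force: [0.8, 0.5, 0.8]
grip_width: 0.7
gripper_force: 0.0
```

>>> {"op": "arm_command", "data": {"increments": [[-0.3,0,0,0,0,0,0],[-0.3,0,0,0,0,0,0],[-0.3,-0.1,0,0,0,-1,0],[-0.3,-0.1,0,0,0,-1,0],[-0.3,-0.1,0,0,0,-1,0]]}}

```text
t: 20.25
eef_pos: [436.0, -61.3, 88.6]
tool_rot: [[-0.753, 0.658, 0.0], [0.658, 0.753, 0.0], [-0.0, 0.0, -1.0]]
ft_force: [0.1, 1.1, 0.6]
grip_width: 0.4
gripper_force: 0.5
```

>>> {"op": "arm_command", "data": {"increments": [[-0.3,-0.1,0,0,0,-1,0],[-0.3,-0.1,0,0,0,-1,0],[-0.3,-0.1,0,0,0,-1,0],[-0.3,-0.1,0,0,0,-1,0],[-0.3,-0.1,0,0,0,-1,0]]}}

```text
t: 20.75
eef_pos: [444.4, -74.8, 88.4]
tool_rot: [[-0.807, 0.59, -0.0], [0.59, 0.807, 0.0], [0.0, -0.0, -1.0]]
ft_force: [0.0, 1.8, 0.1]
grip_width: 0.5
gripper_force: 0.5
```

>>> {"op": "arm_command", "data": {"increments": [[-0.3,-0.1,0,0,0,-1,0],[-0.3,-0.1,0,0,0,-1,0],[-0.3,-0.1,0,0,0,-1,0],[-0.3,-0.1,0,0,0,-1,0],[0,0,0,0,0,0,0]]}}

```text
t: 21.25
eef_pos: [452.3, -85.4, 88.5]
tool_rot: [[-0.846, 0.533, 0.0], [0.533, 0.846, -0.001], [-0.001, -0.0, -1.0]]
ft_force: [-0.9, -0.1, -0.3]
grip_width: -0.2
gripper_force: 0.1
```

>>> {"op": "arm_command", "data": {"increments": [[-0.3,-0.1,0,0,0,-1,0],[-0.3,-0.1,0,0,0,-1,0],[-0.3,-0.1,0,0,0,-1,0],[-0.3,-0.1,0,0,0,-1,0],[-0.3,-0.1,0,0,0,-1,0]]}}

```text
t: 21.75
eef_pos: [462.6, -96.8, 88.4]
tool_rot: [[-0.89, 0.457, -0.0], [0.457, 0.89, 0.0], [0.0, -0.0, -1.0]]
ft_force: [-0.3, 0.9, 0.4]
grip_width: 0.5
gripper_force: 0.5
```

>>> {"op": "arm_command", "data": {"increments": [[-0.15,-0.05,0,0,0,-0.5,0],[0,0,0,0,0,0,0]]}}

```text
t: 21.95
eef_pos: [463.8, -98.1, 88.5]
tool_rot: [[-0.893, 0.45, 0.0], [0.45, 0.893, -0.0], [-0.0, -0.0, -1.0]]
ft_force: [-1.4, 0.5, 0.1]
grip_width: 0.3
gripper_force: 0.1
```

Run:
```python
from h import *
im,d=get_image("side"); print(circ("side",im,d,(515,-120),75,98,116,110,True),read_state()["eef_pos"])
a=cv2.resize(im[180:250,290:370],None,fx=5,fy=6,interpolation=2)
im,d=get_image("top")
b=cv2.resize(im[150:220,300:380],None,fx=5,fy=6,interpolation=2)
save("s4.png",np.hstack([a,b]))
```

```text
(array([ 516.4, -123.5,   46.5]), array([ 523.2, -123.7,  107.1])) [463.73548243 -98.10330752  88.49207226]
```

View pics/s4.png

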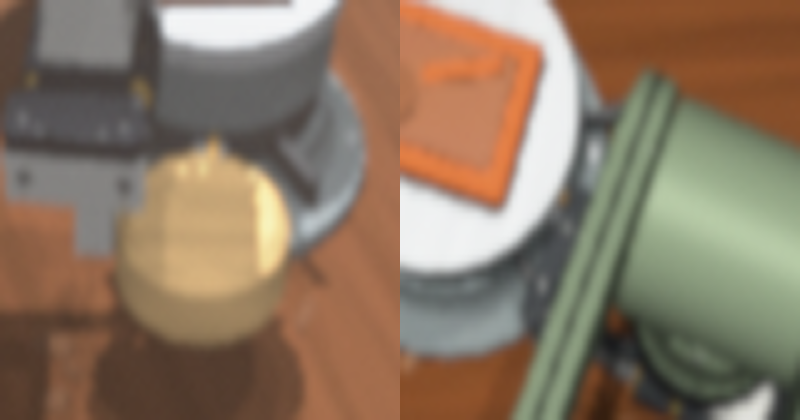

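The knob hides the gauge in this view. Contact and knob positions both say about 2.5° remain, so I'll push that, retreat and look.

>>> {"op": "arm_command", "data": {"increments": [[-0.15,-0.05,0,0,0,-0.5,0],[-0.15,-0.05,0,0,0,-0.5,0],[-0.15,-0.05,0,0,0,-0.5,0],[-0.15,-0.05,0,0,0,-0.5,0],[-0.1,-0.03,0,0,0,-0.3,0]]}}

```text
t: 22.55
eef_pos: [468.9, -103.0, 88.5]
tool_rot: [[-0.911, 0.413, 0.0], [0.413, 0.911, 0.0], [-0.0, 0.0, -1.0]]
ft_force: [0.1, 0.7, 0.5]
grip_width: 0.5
gripper_force: 0.5
```

>>> {"op": "arm_command", "data": {"increments": [[0,0,0,0,0,0,0],[1.5,0,0,0,0,0,0],[3,0,0,0,0,0,0],[5,0,0,0,0,0,0],[4,0,-3,0,0,0,0]]}}

```text
t: 23.05
eef_pos: [340.9, -45.2, 115.3]
tool_rot: [[-0.91, 0.414, -0.009], [0.414, 0.91, 0.003], [0.009, -0.001, -1.0]]
ft_force: [-0.0, -0.1, 0.8]
grip_width: 0.6
gripper_force: 0.0
```

Run:
```python
from h import *
im,d=get_image("side"); print(circ("side",im,d,(520,-125),75,98,116,110,True),read_state()["eef_pos"],read_state()["ft_force"])
im,d=get_image("top"); print(circ("top",im,d,(520,-115),75,98,116,110,True))
save("s5.png",cv2.resize(im[155:225,300:390],None,fx=8,fy=8,interpolation=2))
```

```text
(array([ 522.1, -126.3,   47.1]), array([ 523.4, -123.5,  107.3])) [340.71409661 -44.38328947 121.89179006] [-0.13539747  1.29199521  1.11479134]
(array([ 523.4, -111.4,   47.1]), array([ 523.6, -112.4,  107.8]))
```

View pics/s5.png

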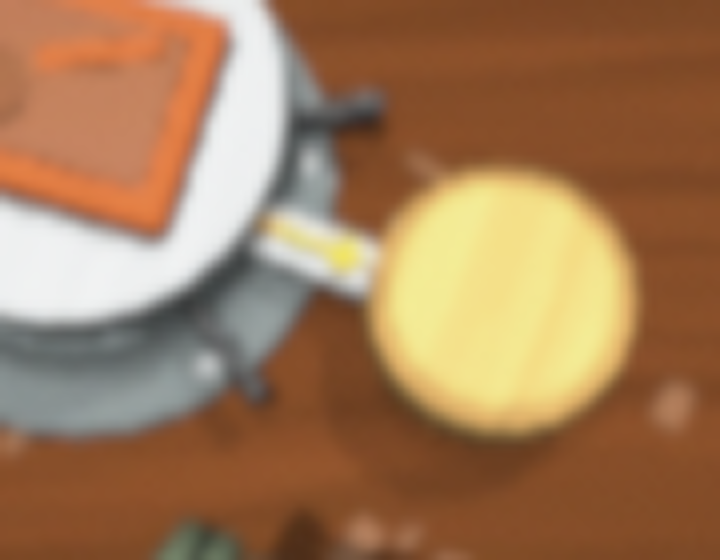

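Top view: the brass tip at (345,253) lies over the bar, between the dark hands at (365,105) and (258,385). I'll check the centring numerically.

Run:
```python
from h import *
im,d=get_image("top"); f,cx,cy,R,t=cal("top"); o=-R.T@t
# ortho-rectify plane z=62
ax=np.array([590.8,42.6]); kn=np.array(circ("top",im,d,(520,-115),75,98,116,110,True)[0][:2])
L=np.arctan2(*(kn-ax)[::-1]); print(np.degrees(L)%360,np.hypot(*(kn-ax)))
r=np.array([np.cos(L),np.sin(L)]); tt=np.array([-r[1],r[0]])
for z in (62,69):
  print(z)
  for rad in(100,105,110,115):
    s=np.arange(-20,21,1.0); P=ax+rad*r+s[:,None]*tt
    c=np.c_[P,np.full(len(P),z)]@R.T+t
    u=(f*c[:,0]/c[:,2]+cx).astype(np.float32)[None];v=(f*c[:,1]/c[:,2]+cy).astype(np.float32)[None]
    q=cv2.remap(im,u,v,1)[0].astype(float)
    bl=q[:,2]; yl=q[:,0]-q[:,2]; w=np.clip(yl-40,0,None)
    br=q[:,:2].mean(1); e=s[br>130]; print(rad,"bright",e.min() if len(e) else 0,e.max() if len(e) else 0,"yellow",round((w*s)[abs(s)<14].sum()/w[abs(s)<14].sum(),1))
```

```text
246.40590050362198 167.3934287838086
62
100 bright -10.0 16.0 yellow 4.0
105 bright -9.0 15.0 yellow 4.7
110 bright -9.0 15.0 yellow 4.6
115 bright -9.0 16.0 yellow 2.3
69
100 bright -11.0 14.0 yellow 2.5
105 bright -10.0 14.0 yellow 3.4
110 bright -10.0 14.0 yellow 3.6
115 bright -10.0 14.0 yellow 4.4
```

Bar centre and brass tip agree to about 1 mm, with 6 mm allowed. The arm is clear.

```bash
python3 -c "
from workcell import *
print(close_job())"
```

```text
the job is handed in; nothing more can be done
None
```

The job is handed in, with no verdict returned: I found both ends of the free play (about 8 N at the knob each way, under the 13 N that turns the head) and left the lever about 1 mm from the brass hand's tip. The wheel head looked unturned in the pictures.

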